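# Fill the pipe rack and hold the wind on

### The job

Complete the row of wooden pipes on the wind chest: set the two loose pipes that stand on the table upright, one to each empty cell of the rack, without dropping them, so that the row steps down in height from the longest pipe to the shortest at the draw-knob end. Then pull the spring-return wind slide out by its knob until its brass collar is at the rider's mark on the rule and keep it there: finish while still holding it, as the pipes sound only as long as the slide is held. Leave the microphone stand where it is.

Things in the scene. Friction and masses are not known exactly. Their poses are not given: they have to be found in the camera images.
- chest: fixed wind chest for trying wooden organ pipes: plywood box 100 (x) x 224 (y) x 80 mm high, origin under its centre on the table, z up, yaw varies. Behind it (+x, 100 to 230 mm from the origin) a grey blower box 98 mm high; out of its -y end comes the draw knob. On its top a rack of four open cells in a row along y, dividers 30 mm high, fences in front and behind 18 mm high, all 8 mm thick
- cell1 (a point): middle of the floor of rack cell 1, 46 x 46 mm inside, cells 54 mm apart, floor 80 mm above the table (cell 1 at the chest's +y end, cell 4 at the -y end, next to the draw knob); axes as the chest. Cell 1 has its pipe in it at the start
- cell2 (a point): middle of the floor of rack cell 2, 46 x 46 mm inside, cells 54 mm apart, floor 80 mm above the table (cell 1 at the chest's +y end, cell 4 at the -y end, next to the draw knob); axes as the chest. Cell 2 is empty at the start
- cell3 (a point): middle of the floor of rack cell 3, 46 x 46 mm inside, cells 54 mm apart, floor 80 mm above the table (cell 1 at the chest's +y end, cell 4 at the -y end, next to the draw knob); axes as the chest. Cell 3 has its pipe in it at the start
- cell4 (a point): middle of the floor of rack cell 4, 46 x 46 mm inside, cells 54 mm apart, floor 80 mm above the table (cell 1 at the chest's +y end, cell 4 at the -y end, next to the draw knob); axes as the chest. Cell 4 is empty at the start
- pipe1_mid (a point): centre (half-way up) of a round, upright light-wood pipe, 40 mm in diameter, 150 mm high with a dark stopper in its top, flat foot, dark mouth slot near the foot; z up along the pipe; longest of the four, about 120 g; stands in cell 1 from the start
- pipe1_foot (a point): centre of the foot (underside) of the 150 mm pipe
- pipe2_mid (a point): centre (half-way up) of a round, upright light-wood pipe, 36 mm in diameter, 130 mm high with a dark stopper in its top, flat foot, dark mouth slot near the foot; z up along the pipe; second longest of the four, about 100 g; loose on the table; grip its upper part, fingers closing along the chest's x, to clear rack and neighbours when it is set in
- pipe2_foot (a point): centre of the foot (underside) of the 130 mm pipe
- pipe3_mid (a point): centre (half-way up) of a round, upright light-wood pipe, 33 mm in diameter, 110 mm high with a dark stopper in its top, flat foot, dark mouth slot near the foot; z up along the pipe; third longest of the four, about 80 g; stands in cell 3 from the start
- pipe3_foot (a point): centre of the foot (underside) of the 110 mm pipe
- pipe4_mid (a point): centre (half-way up) of a round, upright light-wood pipe, 30 mm in diameter, 90 mm high with a dark stopper in its top, flat foot, dark mouth slot near the foot; z up along the pipe; shortest of the four, about 60 g; loose on the table; grip its upper part, fingers closing along the chest's x, to clear rack and neighbours when it is set in
- pipe4_foot (a point): centre of the foot (underside) of the 90 mm pipe
- wind_slide (a joint): how far the wind slide is drawn out of the chest, m: 0 fully in, 0.070 at its end stop. A spring draws it back in at all times: about 4 N at 0, plus 1.1 N for each 10 mm drawn; let go, it runs home. Drawn along the chest's -y
- slide_neck (a point): point on the axis of the slide's level steel rod (10 mm in diameter, along the chest's y, 50 mm above the table), 12 mm inward of the inner face of its dark wooden draw knob; the knob is 36 mm in diameter and 26 mm long, further out (-y). Fingers from above, closing along the chest's x, can take the rod here behind the knob. Moves with the slide
- slide_index (a point): centre of the index collar, a brass disc 22 mm in diameter and 4 mm thick on the slide's rod, 74 mm inward (+y) of slide_neck; moves with the slide
- mark (a point): the mark: point on the rod's axis level with the pointed dark blade (3 mm thick) of a rider clip on the graduated aluminium rule beside the rod (on its +x side, ending 72 mm from the chest). The collar is at the mark when slide_index and mark agree along the chest's y. Set anew for each run, at 25 to 50 mm of draw; axes as the chest
- mic_foot (a point): the microphone's stand: centre of its footprint on the table; black desk tripod (feet 80 mm out) with a slim microphone lying level on it, 190 mm high overall; stands loose to the left of the chest; z up
Things that resemble listed ones, but are neither listed nor needed, are in the scene too. Leave any green look-alike of the part that bears pipe1_mid alone.

How it is judged:
By the outcome, as a careful person would: the job done as asked, in the order asked, and still so for the second after the job is handed in, while the arm keeps its last pose, push and grip.
It also fails if it takes over 67 s, if anything falls off the work surface, if the arm or the gripper's body presses on something with over 40 N, if the wrist force passes 120 N, or if a joint passes its speed limit or range.

### The arm

A 7-joint arm with a two-finger parallel gripper is mounted at the origin on the work surface. World frame = base frame: x ahead of the robot, y to its left, z up, the work surface at z = 0. Lengths are in m, angles in degrees, forces in N, time in s.
With the tool pointing down it reaches from about 0.425 to 0.95 m from the base axis. Payload 16.7 kg.
Tool frame: the origin (TCP) lies at the very end of the fingers, on their centre line; the grasp point (between the pads) lies env.tcp_to_grasp behind it (env.tcp_to_grasp is the distance from the TCP to the grasp point, in m); z points along the fingers, y is the direction in which the jaws open and shut (so a half turn about z gives the same grasp; the last joint's range is limited). The gripper opens to 94 mm and grips with 3 to 60 N. Pads are 16 mm wide; open, the fingers measure 119 mm over their backs; the gripper's body (75 mm by 177 mm) begins 78 mm behind the grasp point.
Start: joints at [-73.081, 24.414, 4.234, 92.017, -1.954, 63.644, -3.845], TCP at [0.29, 0.609, 0.205] pointing down, gripper open.
Joint ranges: [-163.25, 163.25], [-28.42, 122.38], [-70.27, 78.77], [12.13, 141.07], [-58.53, 238.53], [9.26, 117.41], [-156.51, 156.51]. Speed limits (degrees/s): [108.29, 108.29, 136.94, 136.94, 172.46, 172.46, 172.46].

### API

Orientations are given as a 3x3 rotation matrix whose columns are the frame's x, y, z axes.
In Python, from bench import env, gripper_open, clamp, planner, monitor, viewer, ticket, masks_of gives the robot as it stands. Calls block until the motion is done:
- env.move_ptp(position, orientation): joint-space move of the TCP to a pose.
- env.move_straight(position, feed=0.15, rot=None, force_limit=None): straight line of the TCP; rot=None keeps the orientation; feed is the mean speed in m/s. With force_limit (N) it stops when the force on the tool has changed by that much, and returns True; else False.
- env.move_j(angles): joint-space move.
- gripper_open() and clamp(): open the fingers fully, or close them until they stop; the grip force is fixed at half the most.
- env.hold(seconds).
- planner.solve_ik(position, orientation): joint angles nearest the present ones, or None.
- monitor.get_obs(): the state.
- viewer.capture(name): name is "side" or "top" or "wrist"; returns a dict with "image" (420x560x3 uint8, blue, green, red), "fx", "fy", "cx", "cy" (pixels), "distortion" ([k1, k2, p1, p2, k3] as OpenCV has them; the pictures are not rectified), "world_from_camera" (4x4, takes a point from camera to world coordinates); the wrist camera has in their place "T_tool_cam" (4x4, takes a point from camera to tool coordinates, whose origin is the TCP and whose axes are the flange's). Camera axes: x right, y down, z forward; pixel columns grow to the right and rows downward; lengths in m; the calibration is good to about 2 mm. A picture is of the moment at which its call begins: read the wrist's pose just before it. There is no depth.
A pose or a line that the arm cannot do raises env.IKError and nothing moves.
- ticket.job_done(): hands the job in, once; it reports no verdict.
Trained networks look in the newest picture that a camera, given by its name, has taken for a name from the list of things; names that differ only in an ending like _2 or _b are one class to them, and where a whole thing is asked for, a point or a joint stands for the part that bears it (a point fixed in the world has none). Each returns a list of dicts, best first, with "p" (0 to 1); they miss things now and then, are a little off and sometimes report something else, mostly with a low value. They report only what shows in the picture. A call takes as long as a camera call. They do not tell look-alikes from the thing itself.
- masks_of(thing, camera): "pixels" (420x560 bool, what is visible of it) and "uv" ([column, row] in pixels, amid what is visible of it).
The state is a dict: "clock": time; "qpos": joint angles; "qvel": joint speeds; "joint_torque": joint torques, N m; "eef_pos": TCP position; "tcp_rot": TCP orientation; "contact_force": force on the tool from outside, world axes, zero at the start; "moment": the same for the moment, N m; "width": opening from 0.0 (shut) to 1.0 (fully open).
Only numpy, scipy, OpenCV 4.12 (cv2) and the standard library are available. Lean on these libraries where they do the work, as an engineer would, in place of code of your own. Each camera call takes 0.05 s, during which the arm holds its last target. There are 200 camera calls.

## Working session

There is one attempt and no reset: what is moved stays moved. The work goes in short steps, each a Python script; the robot and the scene stay as the last script left them, time stands still between calls to the robot, and variables do not carry over. Pictures are saved under pics/ and viewed, about 8 in all and at most 12, crops included, and the job is handed in when it is done.

```bash
ls; mkdir -p pics
python3 - <<'E'
from bench import env, viewer, monitor, masks_of
import cv2, numpy as np
for n in ("side","top"):
    c=viewer.capture(n); cv2.imwrite(f"pics/{n}0.png",c["image"])
    print(n,c["fx"],c["fy"],c["cx"],c["cy"],c["distortion"],np.round(c["world_from_camera"],3).tolist())
    for t in ("chest","pipe1_mid","pipe2_mid","pipe3_mid","pipe4_mid","slide_neck","slide_index","mark","mic_foot"):
        try: print(t,[(np.round(m["uv"]).tolist(),round(m["p"],2),int(m["pixels"].sum())) for m in masks_of(t,n)])
        except Exception as e: print(t,repr(e))
o=monitor.get_obs(); print(o["clock"],o["eef_pos"],np.round(o["tcp_rot"],3),env.tcp_to_grasp,o["width"])
E
```

```text
pics
side 462.7994001994872 462.7994001994872 280.9432198025819 213.6232058876897 [0.01908417 0.         0.         0.         0.        ] [[0.935, -0.18, 0.305, 0.278], [-0.354, -0.498, 0.792, -0.705], [0.009, -0.849, -0.529, 0.634], [0.0, 0.0, 0.0, 1.0]]
chest [([334.0, 239.0], 0.7, 10367)]
pipe1_mid [([247.0, 195.0], 0.85, 801), ([289.0, 184.0], 0.81, 974)]
pipe2_mid [([266.0, 335.0], 0.58, 1488)]
pipe3_mid [([316.0, 218.0], 0.81, 744)]
pipe4_mid [([215.0, 246.0], 0.82, 555), ([366.0, 302.0], 0.23, 717)]
slide_neck [([365.0, 313.0], 0.84, 726)]
slide_index [([366.0, 310.0], 0.8, 657)]
mark [([365.0, 287.0], 0.61, 66)]
mic_foot [([292.0, 134.0], 0.69, 605), ([365.0, 310.0], 0.3, 619), ([336.0, 238.0], 0.21, 10564)]
top 485.153753513018 485.153753513018 283.4320982811162 206.33866429574073 [-0.14067667  0.          0.          0.          0.        ] [[-0.014, -0.984, 0.179, 0.359], [-1.0, 0.011, -0.018, 0.063], [0.016, -0.18, -0.984, 1.239], [0.0, 0.0, 0.0, 1.0]]
chest [([266.0, 263.0], 0.65, 127), ([275.0, 168.0], 0.63, 7603), ([376.0, 180.0], 0.52, 292)]
pipe1_mid [([255.0, 184.0], 0.91, 497), ([219.0, 180.0], 0.88, 435), ([206.0, 217.0], 0.67, 401), ([228.0, 238.0], 0.64, 377), ([275.0, 169.0], 0.39, 7447)]
pipe2_mid [([383.0, 256.0], 0.63, 301)]
pipe3_mid [([306.0, 180.0], 0.74, 270), ([274.0, 169.0], 0.59, 7387)]
pipe4_mid [([267.0, 264.0], 0.46, 141), ([277.0, 168.0], 0.2, 7664)]
slide_neck [([372.0, 179.0], 0.87, 346)]
slide_index [([375.0, 182.0], 0.52, 307), ([276.0, 172.0], 0.25, 7954)]
mark []
mic_foot [([148.0, 143.0], 0.97, 895), ([266.0, 264.0], 0.3, 100)]
1.0 [0.29043262 0.60928316 0.20547618] [[-0.903  0.43  -0.   ]
 [ 0.43   0.903 -0.   ]
 [ 0.    -0.    -1.   ]] 0.0188 1.0025245313743492
```

View pics/side0.png

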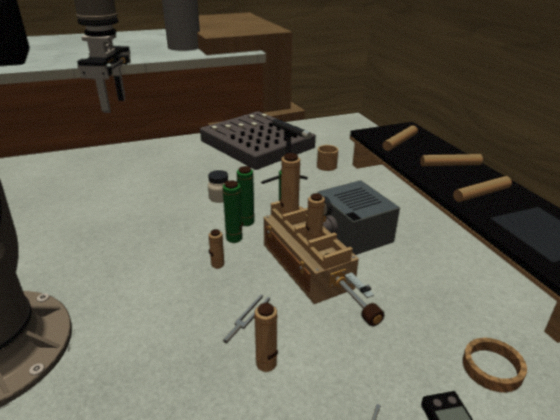

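View pics/top0.png

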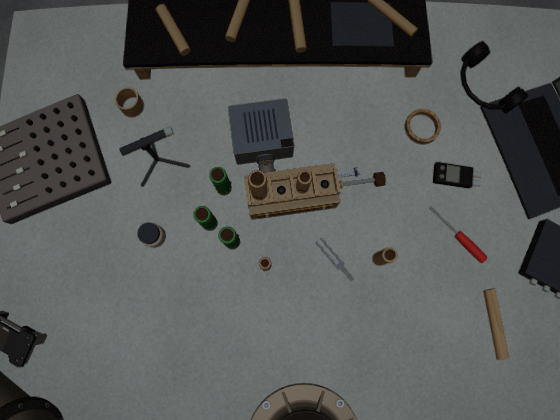

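Wooden upright candidates: in top view, pipe1 at (258,184) and pipe3 at (304,180) in the rack, loose tall one at (385,256), which is pipe2, and loose small one at (265,264), which is pipe4. The green look-alikes at (219,180), (206,217) and (228,238) are to be avoided. The mic is at (150,145) and the knob at (379,179).

```bash
cat > h.py <<'E'
import numpy as np, cv2
from scipy.optimize import minimize
from bench import env, viewer, monitor, masks_of, planner, gripper_open, clamp, ticket
def cap(name):
    o=monitor.get_obs(); c=viewer.capture(name)
    if name=="wrist":
        T=np.eye(4); T[:3,:3]=o["tcp_rot"]; T[:3,3]=o["eef_pos"]; W=T@c["T_tool_cam"]
    else: W=np.array(c["world_from_camera"])
    c["W"]=W; c["K"]=np.array([[c["fx"],0,c["cx"]],[0,c["fy"],c["cy"]],[0,0,1.]]); c["D"]=np.array(c["distortion"],float)
    return c
def proj(c,P):
    V=np.linalg.inv(c["W"]); r=cv2.Rodrigues(V[:3,:3])[0]
    return cv2.projectPoints(np.asarray(P,float).reshape(-1,1,3),r,V[:3,3],c["K"],c["D"])[0].reshape(-1,2)
def ray(c,uv,z):
    n=cv2.undistortPoints(np.array(uv,float).reshape(-1,1,2),c["K"],c["D"]).reshape(-1,2)
    d=np.c_[n,np.ones(len(n))]@c["W"][:3,:3].T; o=c["W"][:3,3]
    return o+d*((z-o[2])/d[:,2])[:,None]
A=np.linspace(0,2*np.pi,24)
def cyl(x,y,r,z0,z1): return np.array([[x+r*np.cos(a),y+r*np.sin(a),z] for z in(z0,z1) for a in A])
S=4
def sil(c,parts):
    m=np.zeros((420,560),np.uint8)
    for P in parts:
        cv2.fillConvexPoly(m,cv2.convexHull(np.round(proj(c,P)*16).astype(np.int32)),1,shift=4)
    return m>0
def fit(views,parts_of,x0,step):
    def cost(x):
        s=0
        for c,m in views:
            q=sil(c,parts_of(x)); s+=(q^m).sum()/max(1,(q|m).sum())
        return s/len(views)
    x0=np.array(x0,float); sim=np.vstack([x0]+[x0+np.eye(len(x0))[i]*step[i] for i in range(len(x0))])
    r=minimize(cost,x0,method="Nelder-Mead",options=dict(initial_simplex=sim,xatol=1e-4,fatol=1e-4)); return r.x,r.fun
def Rz(t): return np.array([[np.cos(t),-np.sin(t),0],[np.sin(t),np.cos(t),0],[0,0,1]])
def box(x0,x1,y0,y1,z0,z1): return np.array([[x,y,z] for x in(x0,x1) for y in(y0,y1) for z in(z0,z1)])
def ch(p,P): return np.asarray(P)@Rz(p[2]).T+[p[0],p[1],0]
def pick(t,cam,uv):
    L=[m for m in masks_of(t,cam) if np.hypot(*(np.array(m["uv"])-uv))<15]
    return L[0]["pixels"] if L else None
def down(yaw):  # tool y (jaw axis) along world direction yaw
    y=np.array([np.cos(yaw),np.sin(yaw),0]); z=np.array([0,0,-1.]); return np.c_[np.cross(y,z),y,z]
E
cat > a.py <<'E'
from h import *
T,Sd=cap("top"),cap("side")
for nm,r,h,ut,us in(("pipe2_mid",.018,.13,(383,256),(266,335)),("pipe4_mid",.015,.09,(267,264),(215,246))):
    vs=[(c,m) for c,m in((T,pick(nm,"top",ut)),(Sd,pick(nm,"side",us))) if m is not None]
    g=ray(T,ut,h*.8)[0]
    for v in [[w] for w in vs]+[vs]:
        x,f=fit(v,lambda x:[cyl(x[0],x[1],r,0,h)],g[:2],[.01,.01]); print(nm,np.round(x,4),round(f,3))
print("chest top corners approx",np.round(ray(T,[(247,179),(333,167),(340,205),(250,216)],.098),3).tolist())
print("knob",np.round(ray(T,(379,179),.06),3), "mic",ray(T,(155,157),0))
vs=[(T,pick("chest","top",(275,168))),(Sd,pick("chest","side",(334,239)))]
f=lambda p:[ch(p,box(-.05,.05,-.112,.112,0,.098)),ch(p,box(.1,.23,-.065,.065,0,.098))]
E
python3 a.py
python3 - <<'E'
from h import *
o=monitor.get_obs(); c=cap("wrist"); print(np.round(c["T_tool_cam"],3).tolist(),c["fx"],c["D"])
E
```

```text
pipe2_mid [ 0.4461 -0.2003] 0.121
pipe2_mid [ 0.4489 -0.1954] 0.11
pipe2_mid [ 0.4473 -0.2   ] 0.126
pipe4_mid [0.4366 0.0914] 0.126
pipe4_mid [0.4366 0.0914] 0.126
chest top corners approx [[0.635, 0.13, 0.098], [0.663, -0.08, 0.098], [0.569, -0.093, 0.098], [0.545, 0.122, 0.098]]
knob [[ 0.641 -0.2    0.06 ]] mic [[0.72274589 0.38112404 0.        ]]
[[0.0, -0.968, -0.252, 0.074], [1.0, -0.0, 0.001, 0.0], [-0.001, -0.252, 0.968, -0.181], [0.0, 0.0, 0.0, 1.0]] 326.8185697288618 [-0.00431191  0.          0.          0.          0.        ]
```

Run:
```python
from h import *
yaw=np.radians(7)
o=monitor.get_obs(); p=o["eef_pos"]
for y in(yaw,yaw+np.pi):
    for xy in((.45,-.2),(.437,.091),(.6,.02),(.62,-.2)):
        q=planner.solve_ik([*xy,.36],down(y)); print(np.round(np.degrees(y)),xy,None if q is None else np.round(q,0))
env.move_straight([p[0],p[1],.36],feed=.2)
env.move_ptp([.59,-.02,.34],down(yaw+np.pi))
c=cap("wrist"); cv2.imwrite("pics/w1.png",c["image"])
for t in ("chest","pipe1_mid","pipe2_mid","pipe3_mid","pipe4_mid","slide_neck","slide_index","mark"):
    print(t,[(np.round(m["uv"]).tolist(),round(m["p"],2),int(m["pixels"].sum())) for m in masks_of(t,"wrist")])
print(np.round(monitor.get_obs()["qpos"],1),monitor.get_obs()["clock"])
big=cv2.convertScaleAbs(cv2.resize(c["image"],(800,600),interpolation=cv2.INTER_CUBIC),alpha=1.6); cv2.imwrite("pics/w1b.png",big)
```

```text
7.0 (0.45, -0.2) [-60. -10.  71. 105.   9.  78.  15.]
7.0 (0.437, 0.091) [-55.  -7.  32. 109.   4.  78. -17.]
7.0 (0.6, 0.02) [-42.  14.  42.  92.  -9.  78.   8.]
7.0 (0.62, -0.2) [-28.  25.  59.  86. -21.  81.  39.]
187.0 (0.45, -0.2) [   2.    0.   15.  103.   -0.   77. -156.]
187.0 (0.437, 0.091) [-89. -17.  56. 109.  15.  81. 151.]
187.0 (0.6, 0.02) [ -62.   28.   79.   93.  -28.   82. -153.]
187.0 (0.62, -0.2) [ -33.   30.   70.   86.  -28.   84. -135.]
chest [([224.0, 205.0], 0.88, 22473), ([414.0, 41.0], 0.49, 1939)]
pipe1_mid [([291.0, 354.0], 0.84, 942), ([322.0, 291.0], 0.68, 946), ([254.0, 283.0], 0.58, 2121), ([228.0, 294.0], 0.58, 380)]
pipe2_mid [([411.0, 41.0], 0.56, 1905), ([225.0, 203.0], 0.22, 22395)]
pipe3_mid [([254.0, 193.0], 0.81, 1069)]
pipe4_mid [([225.0, 212.0], 0.73, 22684), ([359.0, 241.0], 0.51, 33), ([255.0, 32.0], 0.47, 1258)]
slide_neck [([254.0, 34.0], 0.57, 1291), ([254.0, 192.0], 0.57, 1133)]
slide_index [([256.0, 191.0], 0.63, 1068)]
mark [([234.0, 72.0], 0.58, 88), ([414.0, 39.0], 0.39, 1868)]
[ -56.4   21.7   70.2   95.6  -20.9   77.6 -155.9] 5.3
```

View pics/w1b.png

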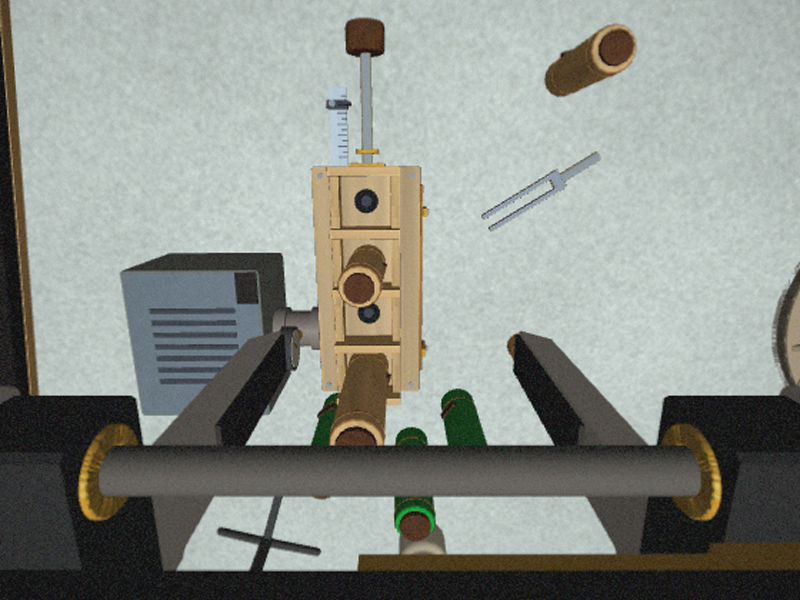

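Wrist view (800-px scale): the chest top corners are at (312,167), (422,167), (419,389) and (320,389). Cell 4 (366,201) and cell 2 (368,313) are empty. The knob is at (365,37), collar at (368,152), rider at (339,103) and pipe2's top at (615,45).

```bash
cat > b.py <<'E'
from h import *
from scipy.optimize import least_squares
c=cap("wrist"); k=.7
uv=np.array([(312,167),(422,167),(419,389),(320,389)])*k
X=[(.05,-.112,.08),(-.05,-.112,.08),(-.05,.112,.08),(.05,.112,.08)]
r=least_squares(lambda p:(proj(c,ch(p,X))-uv).ravel(),[.6,.02,.12]); p=r.x
print("chest",np.round(p,4),np.degrees(p[2]),"res",np.round(r.fun,1))
w=lambda u,z:(ray(c,np.array(u)*k,z)-[p[0],p[1],0])@Rz(p[2])
print("rod/knobinner/collar/chest-frame",np.round(w([(367,60),(369,140),(366,55),(368,152)],.05),4).tolist())
print("rider",np.round(w([(339,103),(351,104)],.05),4).tolist(),np.round(w([(339,103),(351,104)],.06),4).tolist())
vs=[(c,pick("pipe2_mid","wrist",(411,41)))]
x,f=fit(vs,lambda x:[cyl(x[0],x[1],.018,0,.13)],[.447,-.198],[.01,.01]); print("p2",np.round(x,4),f)
for n,uv2,rr,h in(("pipe3_mid",(254,193),.0165,.11),("pipe1_mid",(254,283),.02,.15)):
    m=pick(n,"wrist",uv2)
    x,f=fit([(c,m)],lambda x:[cyl(x[0],x[1],rr,.085,.08+h)],p[:2]+[-.03*0,.0],[.02,.03]); print(n,np.round((np.r_[x,0]-[p[0],p[1],0])@Rz(p[2]),4),f)
im=cv2.convertScaleAbs(c["image"],alpha=1.6); im=cv2.resize(im[100:300,180:340],None,fx=3,fy=3,interpolation=cv2.INTER_CUBIC)
def dr(P,col):
    u=((proj(c,ch(p,P))-[180,100]+.5)*3).round().astype(np.int32); cv2.polylines(im,[u],True,col,1)
dr(X,(0,0,255))
for i in range(4):
    y=.081-.054*i
    for z,col in((.08,(255,0,0)),(.11,(0,255,0))): dr([(s*.023,y+t*.023,z) for s,t in((1,1),(1,-1),(-1,-1),(-1,1))],col)
cv2.imwrite("pics/ov1.png",im)
np.save("chest.npy",p)
E
python3 b.py
```

```text
chest [0.6149 0.0208 0.1175] 6.732829895572235 res [ 0.1 -0.9 -0.2 -0.5 -0.7  1.   0.9  0.7]
rod/knobinner/collar/chest-frame [[0.0008, -0.2069, 0.05], [-0.0003, -0.1364, 0.05], [0.0016, -0.2111, 0.05], [0.0008, -0.1253, 0.05]]
rider [[0.0277, -0.1696, 0.05], [0.0164, -0.1687, 0.05]] [[0.0264, -0.1683, 0.06], [0.0154, -0.1675, 0.06]]
p2 [ 0.4477 -0.2   ] 0.09532798489853704
pipe3_mid [-0.0011 -0.0263  0.    ] 0.11358024691358025
pipe1_mid [-0.0008  0.0705  0.    ] 0.2545518207282913
```

View pics/ov1.png

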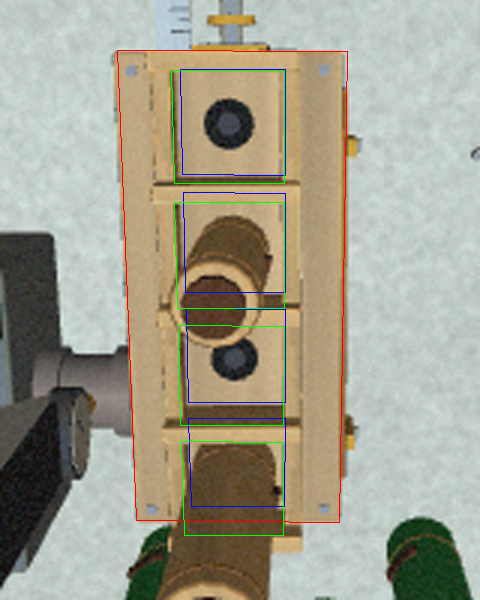

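The overlay agrees with the chest to within about 1–2 mm: cell 4's hole is at (229,124) against my fitted (233,122), and cell 2's at (235,357) against (236,356). Next I'll hover over pipe 4 and refine its position with the wrist camera.

Run:
```python
from h import *
p=np.load("chest.npy"); R=down(p[2])
env.move_ptp([.4366,.07,.30],R)
c=cap("wrist")
L=masks_of("pipe4_mid","wrist"); print([(np.round(m["uv"]).tolist(),round(m["p"],2),int(m["pixels"].sum())) for m in L])
u=proj(c,[(.4366,.0914,.045)])[0]; print("exp",u)
for m in L:
    if np.hypot(*(np.array(m["uv"])-u))<60:
        x,f=fit([(c,m["pixels"])],lambda x:[cyl(x[0],x[1],.015,0,.09)],[.4366,.0914],[.01,.01]); print(np.round(x,4),f)
        np.save("p4.npy",x); break
cv2.imwrite("pics/w2.png",cv2.convertScaleAbs(c["image"],alpha=1.6))
print(np.round(monitor.get_obs()["qpos"],0),monitor.get_obs()["clock"])
```

```text
[]
exp [281.5420868 159.5286436]
[-69.  -8.  48. 115.   7.  71. -17.] 7.7583
```

View pics/w2.png

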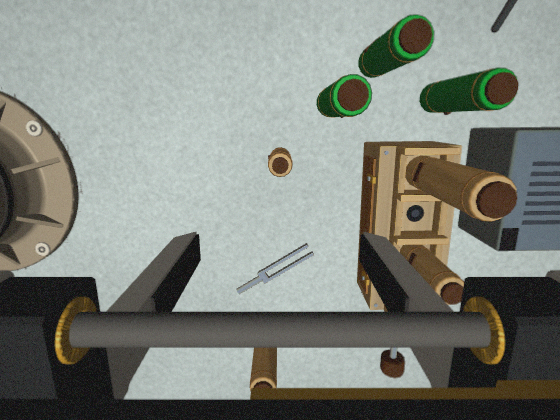

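The wrist view shows pipe4's top at (281,164). The nearest green pipe has its foot at about (326,108) and its top at (351,95).

Run:
```python
from h import *
p=np.load("chest.npy"); R=down(p[2])
c=cap("wrist")
t=ray(c,[(281,164.)],.09)[0]; print("p4 top",np.round(t,4))
print("green",np.round(ray(c,[(351,95)],.15),3),np.round(ray(c,[(328,105)],.0),3))
x=np.r_[t[:2],0]; x[:2]=(t[:2]+[.4366,.0914])/2
G=env.tcp_to_grasp
h=.07
print(x)
if abs(t[0]-.4366)<.006 and abs(t[1]-.0914)<.006:
    gripper_open()
    env.move_ptp([x[0],x[1],.16],R)
    env.move_straight([x[0],x[1],h-G],feed=.08)
    clamp(); o=monitor.get_obs(); print("w",o["width"]*94,o["clock"])
    env.move_straight([x[0],x[1],.30],feed=.15)
    o=monitor.get_obs(); print("w",o["width"]*94,o["clock"],o["contact_force"])
    c=cap("wrist"); cv2.imwrite("pics/w3.png",cv2.convertScaleAbs(c["image"],alpha=1.6))
    print([(np.round(m["uv"]).tolist(),round(m["p"],2),int(m["pixels"].sum())) for m in masks_of("pipe4_mid","wrist")])
```

```text
p4 top [0.4356 0.0913 0.09  ]
green [[0.494 0.173 0.15 ]] [[0.494 0.17  0.   ]]
[0.4361159  0.09135143 0.        ]
w 29.23577416733944 11.1667
w 29.44570300255129 12.975 [-0.85222214  0.13587445 -0.9079862 ]
[([279.0, 260.0], 0.78, 4388)]
```

```bash
cat >> h.py <<'E'
def place(cell,h):
    p=np.load("chest.npy"); R=down(p[2]); G=env.tcp_to_grasp
    t=ch(p,(.001,.081-.054*(cell-1),0)); z=.08+h-G
    env.move_ptp([t[0],t[1],.30 if h<.09 else .33],R)
    env.move_straight([t[0],t[1],z+.006],feed=.12)
    hit=env.move_straight([t[0],t[1],z-.003],feed=.02,force_limit=4)
    o=monitor.get_obs(); print("hit",hit,"z err",o["eef_pos"][2]-z,o["clock"],np.round(o["contact_force"],1))
    gripper_open(); env.hold(.2)
    env.move_straight([t[0],t[1],.30],feed=.2)
E
python3 - <<'E'
from h import *
place(4,.07)
c=cap("wrist"); cv2.imwrite("pics/w4.png",cv2.convertScaleAbs(c["image"],alpha=1.6))
T=cap("top"); print([(np.round(m["uv"]).tolist(),round(m["p"],2)) for m in masks_of("pipe4_mid","top")],proj(T,ch(np.load("chest.npy"),[(0,-.081,.17)])))
print(monitor.get_obs()["clock"])
E
```

```text
hit True z err -0.0002205899275654899 16.0833 [-0.7 -0.2  5.7]
[] [[328.44694636 175.39412396]]
18.5167
```

View pics/w4.png

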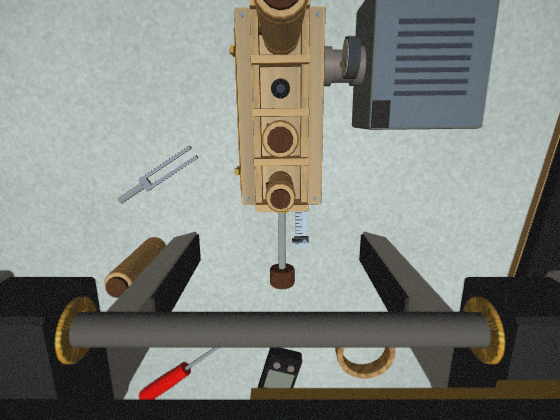

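Pipe4 stands in cell 4 (280,195) and cell 2 is free (281,88). Pipe2 is still up on the table, top at about (118,285). I'll pick it up next.

Run:
```python
from h import *
p=np.load("chest.npy"); R=down(p[2]); G=env.tcp_to_grasp; x=(.4475,-.1995); h=.105
print("top from this view",np.round(ray(cap("wrist"),[(118,285)],.13),4))
env.move_ptp([*x,.25],R)
print(np.round(monitor.get_obs()["qpos"],0))
env.move_straight([*x,h-G],feed=.08)
clamp(); o=monitor.get_obs(); print("w",o["width"]*94,o["clock"])
env.move_straight([*x,.33],feed=.15)
o=monitor.get_obs(); print("w",o["width"]*94,o["clock"],np.round(o["contact_force"],1))
if o["width"]*94>32:
    place(2,h)
    c=cap("wrist"); cv2.imwrite("pics/w5.png",cv2.convertScaleAbs(c["image"],alpha=1.6))
    S=cap("side"); T=cap("top")
    im=np.hstack([cv2.resize(c["image"],(400,300)),cv2.resize(S["image"][120:345,200:500],(400,300))])
    cv2.imwrite("pics/c5.png",cv2.convertScaleAbs(im,alpha=1.5)); print(monitor.get_obs()["clock"])
```

```text
top from this view [[ 0.448  -0.1978  0.13  ]]
[-31.   5.  51. 114.  -4.  63.  29.]
w 35.5899025377715 22.625
w 35.60792781238878 24.4 [ 0.2  0.4 -1.2]
hit True z err -0.00032271265199493304 27.3833 [-0.3 -0.2  4.2]
29.5667
```

View pics/c5.png

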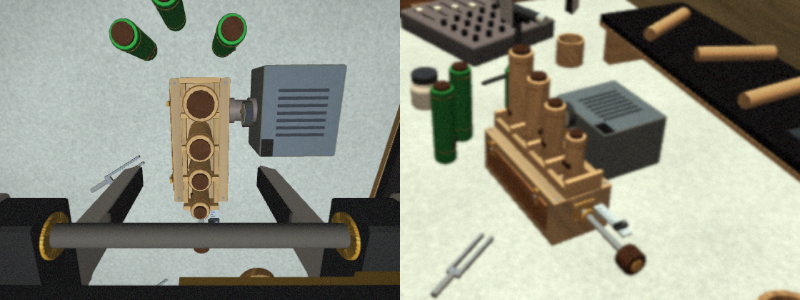

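Both pipes are upright and the row steps down from cell 1 to cell 4 (right panel: tops at (521,50), (538,76), (556,103), (575,135)). Next is the slide: hover, measure, then grip.

Run:
```python
from h import *
p=np.load("chest.npy"); R=down(p[2])
t=ch(p,(.001,-.199,0))
env.move_ptp([t[0],t[1],.30],R); env.move_straight([t[0],t[1],.12],feed=.2)
c=cap("wrist"); 
print([(n,[(np.round(m["uv"]).tolist(),round(m["p"],2),int(m["pixels"].sum())) for m in masks_of(n,"wrist")]) for n in("slide_index","slide_neck","mark")])
pts=[(0,-.1253,.05),(0,-.168,.05),(0,-.199,.05),(0,-.211,.05)]; u=proj(c,ch(p,pts)); print(np.round(u,1),monitor.get_obs()["clock"],np.round(monitor.get_obs()["qpos"]))
x0,y0=int(u[1][0]-90),max(0,int(u[0][1]-60)); x0=max(0,x0); print(x0,y0)
cv2.imwrite("pics/s1.png",cv2.resize(cv2.convertScaleAbs(c["image"][y0:y0+150,x0:x0+200],alpha=1.5),None,fx=4,fy=4,interpolation=cv2.INTER_CUBIC))
```

```text
[('slide_index', [([283.0, 223.0], 0.66, 3515)]), ('slide_neck', [([279.0, 218.0], 0.59, 3555), ([284.0, 81.0], 0.5, 17101)]), ('mark', [([312.0, 173.0], 0.57, 293)])]
[[277.8 118.7]
 [277.9 175.3]
 [277.9 213.5]
 [277.9 227.7]] 31.7167 [-17.  33.  38. 100. -24.  56.  37.]
187 58
```

View pics/s1.png

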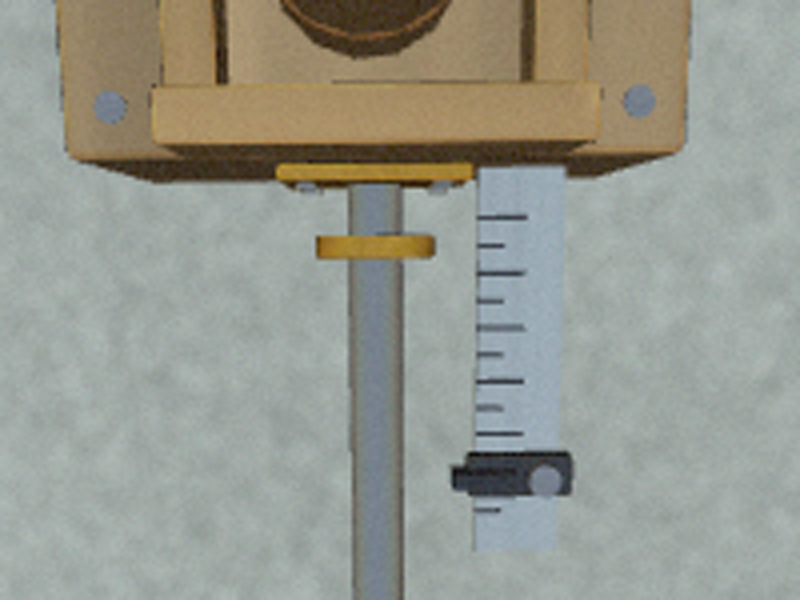

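Crop: collar centre at (376,247), blade tip at (452,478), rod axis at crop column 377. The rod therefore sits about 2.5 mm to +x of my target. I'll correct that, grip, pull part-way and re-measure.

```bash
cat >> h.py <<'E'
def crop(name,c,u0):
    x0,y0=[max(0,int(v)) for v in u0]; print("crop org",x0,y0)
    cv2.imwrite(name,cv2.resize(cv2.convertScaleAbs(c["image"][y0:y0+100,x0:x0+130],alpha=1.5),None,fx=6,fy=6,interpolation=cv2.INTER_CUBIC))
E
python3 - <<'E'
from h import *
p=np.load("chest.npy"); R=down(p[2]); G=env.tcp_to_grasp
c=cap("wrist"); w=lambda u,z:np.round((ray(c,u,z)-[p[0],p[1],0])@Rz(p[2]),4).tolist()
uv=[(281,119.75),(300,177.5)]
for z in(.05,.06): print(z,w(uv,z))
t=ch(p,(.0028,-.2,0)); ey=Rz(p[2])[:,1]
env.move_straight([t[0],t[1],.12],feed=.1)
env.move_straight([t[0],t[1],.05-G],feed=.08,force_limit=15)
clamp(); o=monitor.get_obs(); print("w",o["width"]*94,o["eef_pos"],np.round(o["contact_force"],1))
s=o["eef_pos"]
env.move_straight(np.array([t[0],t[1],.05-G])-.040*ey,feed=.05)
env.hold(.3)
o=monitor.get_obs(); print("moved",(o["eef_pos"]-s)@Rz(p[2]),np.round(o["contact_force"],1),"w",o["width"]*94,o["clock"])
c=cap("wrist"); u=proj(c,ch(p,[(.01,-.167,.055)]))[0]; print(u); crop("pics/s2.png",c,u-[65,50])
E
```

```text
0.05 [[0.0022, -0.126, 0.05], [0.0171, -0.1697, 0.05]]
0.06 [[0.0021, -0.126, 0.06], [0.0164, -0.1679, 0.06]]
w 9.255375324986346 [ 0.64159427 -0.17741967  0.03123825] [ 3.3  0.3 -2.5]
moved [ 3.53688561e-04 -3.81200755e-02 -4.22761718e-05] [3.2 7.6 1.7] w 8.951402668387967 35.7917
[294.65480457 124.61545096]
crop org 229 74
```

View pics/s2.png

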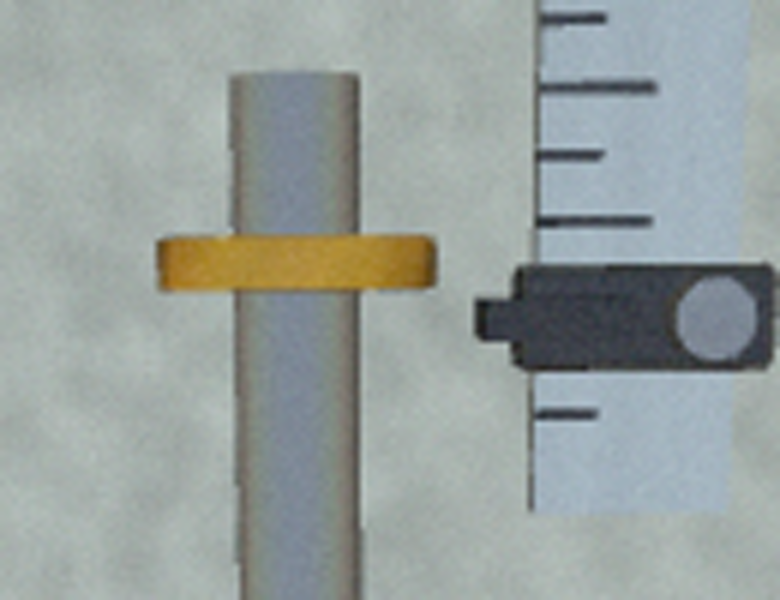

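Crop: collar centre at (297,264), blade at (490,319). About 4.2 mm is still missing at ~13.2 px/mm.

Run:
```python
from h import *
p=np.load("chest.npy"); G=env.tcp_to_grasp; ey=Rz(p[2])[:,1]
t=ch(p,(.0028,-.2,0)); s=monitor.get_obs()["eef_pos"]
env.move_straight(np.array([t[0],t[1],.05-G])-.0443*ey,feed=.03)
env.hold(.3)
o=monitor.get_obs(); print("moved",(o["eef_pos"]-s)@Rz(p[2]),np.round(o["contact_force"],1),"w",o["width"]*94,o["clock"])
c=cap("wrist"); u=proj(c,ch(p,[(.01,-.169,.055)]))[0]; n=proj(c,[c["W"][:3,3]*[1,1,0]+[0,0,.05]]); print(u,"nadir",n); crop("pics/s3.png",c,u-[65,50])
```

```text
moved [ 3.68008588e-05 -4.18806515e-03 -2.29733994e-05] [2.7 8.5 1.3] w 8.640961396459867 36.4333
[294.59385084 119.80314862] nadir [[279.0607025 119.7678448]]
crop org 229 69
```

View pics/s3.png

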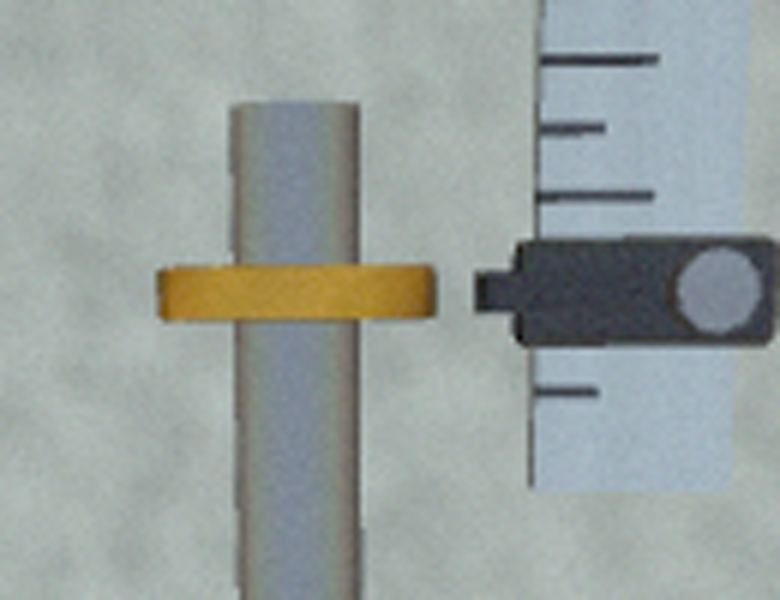

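The collar centre (row 294) and blade (row 292) agree to about 0.2 mm, close to the camera's nadir. I'll check that the grip holds without creeping, and that the pipes and mic are still in place.

Run:
```python
from h import *
p=np.load("chest.npy")
def st(): o=monitor.get_obs(); print("w",o["width"]*94,np.round(o["eef_pos"],5),np.round(o["contact_force"],1),o["clock"])
st(); env.hold(1.5); st()
c=cap("wrist"); S=cap("side"); T=cap("top")
print([(np.round(m["uv"]).tolist(),round(m["p"],2)) for m in masks_of("mic_foot","top")])
a=cv2.resize(c["image"][69:169,229:359],(390,300),interpolation=cv2.INTER_CUBIC)
b=cv2.resize(S["image"][120:345,200:500],(400,300))
cv2.imwrite("pics/fin.png",cv2.convertScaleAbs(np.hstack([a,b]),alpha=1.5))
```

```text
w 8.930036738609505 [ 0.64697 -0.21936  0.03118] [3.8 8.  1.3] 36.4833
w 8.877467802206285 [ 0.64699 -0.21935  0.0312 ] [2.8 9.1 1.1] 37.9833
[([148.0, 146.0], 0.75)]
```

View pics/fin.png

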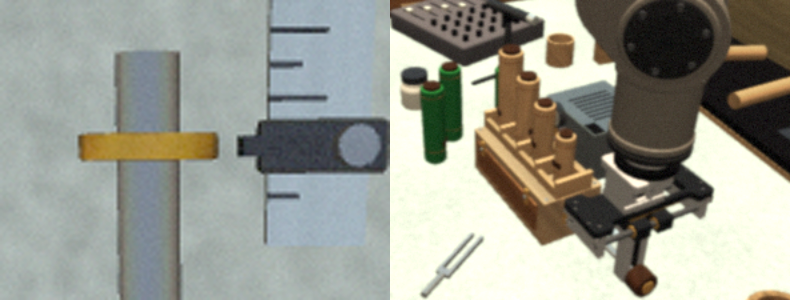

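The grip is stable and there's no creep. The collar (row 147) is level with the blade (row 146), all four pipes are upright in order, and the mic hasn't moved. Handing in.

```bash
python3 -c "
from bench import ticket; ticket.job_done()"
```

```text
the job is handed in; nothing more can be done
```

The row is complete and the wind slide is held at the mark. I handed the job in at about 38 s with the gripper still holding the rod.

- **Pipes:** I set the 90 mm pipe in cell 4 and the 130 mm pipe in cell 2. Both came down on the cell floor with 4–6 N of contact, within 0.4 mm of the expected height. The last side view shows all four upright and stepping down towards the draw knob.
- **Slide:** I took it by the rod behind the knob and drew it about 42 mm. The last wrist view puts the collar within about 0.2 mm of the rider's blade. It did not move over a 1.5 s hold, with a spring pull of about 9 N.
- **Microphone:** it was detected at (148,146) in the top view, against (148,143) at the start. I take the 3-pixel difference as detector noise, since nothing went near the stand.
- **Disagreements:** the rod sat about 2 mm to +x of where the fitted chest pose put it, so I corrected for that before gripping. The networks missed pipe 4 in two views, so I located it from its stopper in the wrist picture instead.

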